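Take a vibration reading with a sprung hand probe on a sloping measuring point

ROBOT

A 7-joint arm with a two-finger parallel gripper is mounted at the origin on a cart in front of the work surface, level with it; the furniture and walls round the work are solid. World frame = base frame: x ahead of the robot, y to its left, z up, the work surface at z = 0. Lengths are in m, angles in rad, forces in N, time in s.
With the tool pointing down it reaches from about 0.4 to 0.9 m from the base axis. Payload 5.5 kg.
Tool frame: the origin (TCP) lies midway between the tips of the shut fingers; the grasp point (between the pads) lies 19 mm behind it (manip.grip_depth is the distance from the TCP to the grasp point, in m); z points along the fingers, y is the line along which they close (so a half turn about z gives the same grasp; the last joint's range is limited). The gripper opens to 92 mm and grips with 3 to 60 N. Pads are 19 mm wide; open, the fingers measure 130 mm over their backs; the gripper's body (75 mm by 190 mm) begins 47 mm behind the grasp point.
Start: joints at [0.263, 0.501, -0.427, 1.55, 0.221, 1.138, -0.21], TCP at [0.65, 0, 0.227] pointing down, gripper open.
Joint ranges: [-2.88, 2.88], [-0.31, 2.03], [-1.54, 1.56], [0.2, 2.42], [-1.41, 4.55], [0.19, 2.02], [-2.57, 2.57]. Speed limits (rad/s): [2.57, 2.57, 3.14, 3.14, 3.14, 3.14, 3.14].

INTERFACE

Orientations are given as a unit quaternion [x, y, z, w].
In Python, from bench import manip, effector, viewer gives the robot as it stands. Calls block until the motion is done:
- manip.move_pose(position, orientation): joint-space move of the TCP to a pose.
- manip.servo_line(position, ori=None, vel=0.15): straight line of the TCP; ori=None keeps the orientation; vel is the mean speed in m/s.
- manip.movej(angles): joint-space move.
- effector.open_jaws() and effector.close(f_grip=None): open the fingers fully, or close them until they stop; f_grip is the grip in N (None keeps the last).
- manip.sleep(seconds).
- manip.solve_ik(position, orientation): joint angles nearest the present ones, or None.
- viewer.get_image(name): name is "scene" or "side" or "wrist"; returns the picture (480x640x3 uint8, red, green, blue); there is no depth.
- viewer.get_calibration(name): a dict with "vfov" (degrees; the focal length in pixels is half the picture's height over the tangent of half this angle, whatever the lens; pixels are square), "cx", "cy" (the principal point, pixels), "eye" and "attitude" of the camera in the world. Camera axes: x right, y down, z forward; pixel columns grow to the right and rows downward; lengths in m; the calibration is good to about 2 mm. The wrist camera is an equidistant fisheye: a pixel r from the principal point sees the ray r / f radians off the axis. A picture is of the moment at which its call begins: read the wrist's pose just before it. get_calibration takes no time and is no camera call; for the wrist camera it gives the pose at the moment of the call.
A pose or a line that the arm cannot do raises manip.PlanningError and nothing moves.
- manip.hand_in(): hands the job in; it is judged then, once.
Readings, each from a call of its own:
- manip.current_clock(): time.
- manip.current_q(): joint angles.
- manip.current_joint_velocities(): joint speeds.
- manip.current_tau(): joint torques, N m.
- manip.current_tool_pos(): TCP position.
- manip.current_tcp_rot(): TCP orientation.
- manip.current_force(): force on the tool from outside, world axes, zero at the start.
- manip.current_wrist_torque(): the same for the moment, N m.
- manip.current_finger_gap(): finger opening in m.
- manip.current_gripper_force(): force on a finger pad.
Only numpy, scipy, OpenCV 4.12 (cv2) and the standard library are available. Lean on these libraries where they do the work, as an engineer would, in place of code of your own. Each camera call takes 0.05 s, during which the arm holds its last target. There are 200 camera calls.

TASK

Take the hand probe out of its stand and check it first on the level post: press its sprung tip, with the probe upright, on the middle of the ringed spot until the tip is about half pushed in, and keep it there for a good second. Then measure on the sloping plate: press the tip in the same gentle way inside the ringed spot there, with the probe square to the sloping face, tip about half in, and finish like that, still holding the probe still on the spot. Leave the other things on the bench alone and never press hard.

Things in the scene. Friction and masses are not known exactly. Their poses are not given: they have to be found in the camera images.
- probe: Hand-held probe, 0.2 kg, 140 mm long, tip down in its stand. Heights above the tip end: tapered steel nose 14 to 45 mm (26 mm wide), collar 42 mm wide 45 to 53 mm (rests on the stand), round grey ringed barrel 28 mm wide 53 to 140 mm: grip there, at about 100 mm, from any side. Origin: on the axis at the tip end when fully out. z: from tip to barrel (up as it stands).
- probe_tip (a joint): How far the probe's steel tip (8 mm diameter, ball end) is pushed into the nose, m: 0 fully out, 0.010 fully in, 0.005 half. Its spring gives 1 N at 0, rising 0.5 N per mm to 6 N; at full stroke it is rigid.
- tip_end (a point): The end of the sprung tip, the point which touches; it moves with the tip along the probe axis. (Its orientation is that of the probe.)
- stand: Fixed probe stand, a small bridge 80 x 90 mm, 60 mm high, with a 31 mm hole through its 10 mm top plate in which the probe hangs by its collar. Origin: centre of its underside on the bench; z up. The tip end hangs 15 mm above the bench, so lift the probe at least 50 mm straight up to clear the plate.
- post: Fixed level post: round aluminium pillar 48 mm in diameter on an 85 mm square foot, 55 mm high. Origin: centre of its underside on the bench, z up.
- level_spot (a point): Centre of the ringed spot (black ring, 20 mm inside and 24 mm outside diameter, with a small centre dot) on the flat level top of the post, 55 mm above the bench.
- bracket: Fixed bracket that carries the sloping plate: dark foot 95 x 90 mm with four bolts, two upright webs. Origin: centre of its underside on the bench, z up; its x axis points from the low edge of the plate to the high edge.
- sloping_plate: Flat aluminium plate 80 x 75 mm, 10 mm thick, fixed on the bracket and sloping 20 degrees, low edge towards the robot side. Origin: on its upper face, in the centre of its ringed spot (same ring as on the post), 55 mm above the bench. z is the outward normal of the face, x runs up the slope.
- accelerometer: Bystander: small steel hexagonal accelerometer, 16 x 23 x 19 mm, loose on the bench; origin at the centre of its underside. Leave alone.
- t_piece: Bystander: steel coaxial T-piece, 29 x 46 x 18 mm, loose on the bench; origin at the centre of its underside. Leave alone.
- coax: Bystander: black and white coaxial plug, 15 x 34 x 14 mm, loose on the bench; origin at the centre of its underside. Leave alone.
Mind the look-alikes: they are no part of the job. What is shaped like the post but green is not meant.

How it is judged:
On the way, in this order (a step that is already met when the one before it is completed fails the run):
1. the probe is lifted clear out of its stand (height (world z) of probe above 0.063 m and contact force between probe and stand below 0.05 N and contact force between the fingers and probe above 2 N), for 0.1 s.
2. the probe is held upright (within 8 degrees) with its tip 2 to 8 mm in, within 10 mm of the centre of the level spot, for half a second (value of joint probe_tip between 0.002 and 0.008 m and distance between tip_end and level_spot below 0.01 m and angle between the z axis of probe and the z axis of post, either way round below 0.14 rad and contact force between probe and post above 0.5 N and contact force between the fingers and probe above 2 N), for 0.5 s.
At the end, for the whole second after the job is handed in: The gripper holds the probe with its tip pressed 2 to 8 mm in, at 0.5 to 8 N, within 10 mm of the centre of the sloping plate's ringed spot, its axis within 8 degrees of the face's normal, at rest and touching neither stand nor post; the bystanders are within 20 mm of where they stood (value of joint probe_tip between 0.002 and 0.008 m and distance between tip_end and sloping_plate below 0.01 m and angle between the z axis of probe and the z axis of sloping_plate, either way round below 0.14 rad and contact force between probe and sloping_plate between 0.5 and 8 N and contact force between the fingers and probe above 2 N and linear speed of probe below 0.02 m/s and contact force between probe and stand below 0.05 N and contact force between probe and post below 0.05 N and distance of each of accelerometer, t_piece, coax from where it was at the start of the episode below 0.02 m); the arm keeps its last pose, push and grip.
It fails at once if the probe is pressed with more than 20 N on the post or the sloping plate (contact force between probe and post above 20 N or contact force between probe and sloping_plate above 20 N).
It fails at once if a bystander is moved more than 20 mm (distance of any of accelerometer, t_piece, coax from where it was at the start of the episode above 0.02 m).
It also fails if it takes over 48 s, if anything falls off the work surface, if the arm or the gripper's body presses on something with over 40 N, if the wrist force passes 120 N, or if a joint passes its speed limit or range.

## Working session

There is one attempt and no reset: what is moved stays moved. The work goes in short steps, each a Python script; the robot and the scene stay as the last script left them, time stands still between calls to the robot, and variables do not carry over. Pictures are saved under pics/ and viewed, at most 10 in all, crops included, and the job is handed in when it is done.

```bash
mkdir -p pics; ls; python3 - <<'E'
from bench import manip, effector, viewer
import cv2
for n in ("scene","side","wrist"):
    c=viewer.get_calibration(n); print(n,c)
    cv2.imwrite(f"pics/{n}0.png",viewer.get_image(n)[:,:,::-1])
print(manip.current_clock(),manip.current_tool_pos(),manip.current_tcp_rot(),manip.current_finger_gap(),manip.grip_depth)
E
```

```text
pics
scene {'vfov': 52.29539076048581, 'cx': 319.50675206033054, 'cy': 249.83145233668236, 'eye': array([ 0.06261806, -0.64068392,  0.41759228]), 'attitude': array([ 0.80287486, -0.24948974,  0.16378969, -0.51606178])}
side {'vfov': 52.95557185080047, 'cx': 322.7729201869292, 'cy': 243.7971981473062, 'eye': array([0.24768417, 0.66620215, 0.67329815]), 'attitude': array([-0.15822451,  0.89233493, -0.41669923,  0.07116973])}
wrist {'vfov': 65.70646984690485, 'cx': 323.2707082973742, 'cy': 241.19341853913983, 'eye': array([0.65010494, 0.07288339, 0.38360289]), 'attitude': array([ 9.90439687e-01, -2.94202628e-04, -7.63649665e-04,  1.37944037e-01])}
0.15 [ 6.49480466e-01 -2.58058004e-05  2.25933365e-01] [ 7.07091341e-01  7.07121843e-01 -5.00974241e-04 -5.32132601e-04] 0.09148759158031033 0.0188
```

View pics/scene0.png

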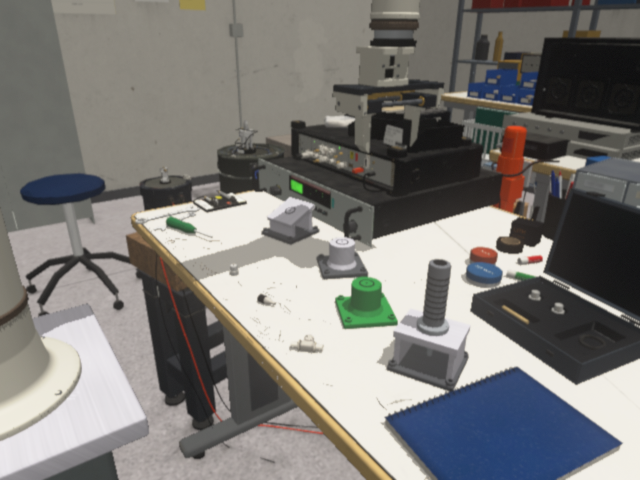

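View pics/side0.png

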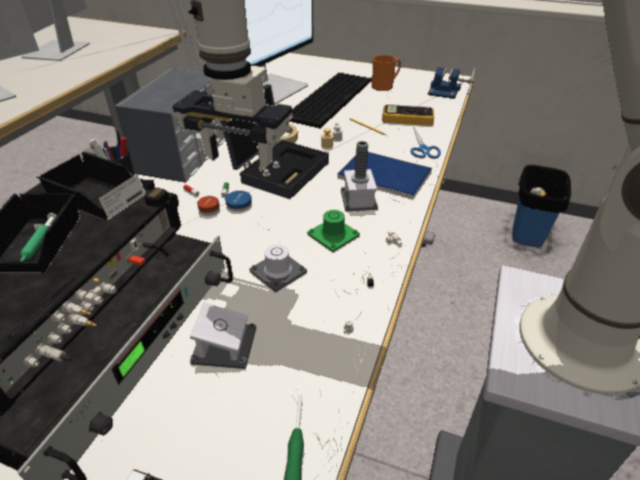

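View pics/wrist0.png

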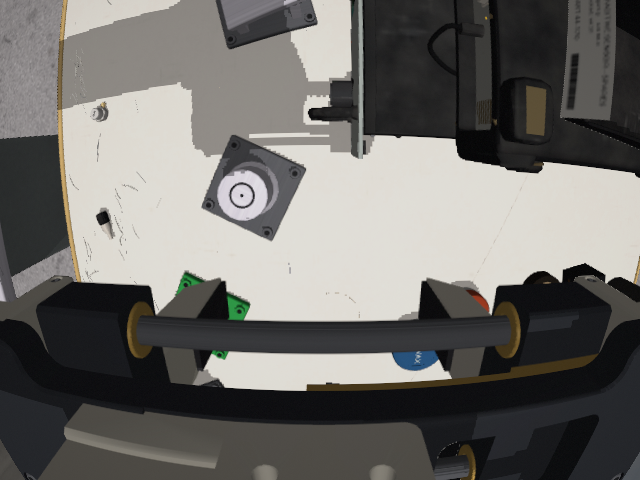

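The scene view shows the probe top at about (439,264), the post spot at (341,243) and the plate spot at (293,210). In the side view they are at (361,145), (277,252) and (221,325). The wrist view shows the post spot at (241,196). The green post is the look-alike. Next I'll zoom in to refine these pixels.

```bash
cat > h.py <<'E'
import numpy as np, cv2
from scipy.spatial.transform import Rotation as R
def ray(c,u,v,fish=False):
    f=240/np.tan(np.radians(c["vfov"])/2); x,y=(u-c["cx"]),(v-c["cy"])
    if fish:
        r=np.hypot(x,y); t=r/f; d=np.array([np.sin(t)*x/r,np.sin(t)*y/r,np.cos(t)])
    else: d=np.array([x/f,y/f,1.])
    return np.array(c["eye"]),R.from_quat(c["attitude"]).apply(d/np.linalg.norm(d))
def tri(rays):
    A=np.zeros((3,3));b=np.zeros(3)
    for o,d in rays:
        P=np.eye(3)-np.outer(d,d);A+=P;b+=P@o
    p=np.linalg.solve(A,b)
    return p,[np.linalg.norm(np.cross(p-o,d)) for o,d in rays]
def plane(r,z): o,d=r; return o+d*(z-o[2])/d[2]
E
python3 - <<'E'
from h import *
from bench import viewer
S,D,W=[viewer.get_calibration(n) for n in("scene","side","wrist")]
for n,a,b in(("probe",(439,264),(361,145)),("post",(341,243),(277,252)),("plate",(293,210),(221,325))):
    p,e=tri([ray(S,*a),ray(D,*b)]);print(n,p.round(4),np.round(e,4))
print("post w",plane(ray(W,241,196,True),.055))
print("instr",plane(ray(W,360,150,True),.0), plane(ray(D,220,245),0.08))
s=cv2.imread("pics/scene0.png");d=cv2.imread("pics/side0.png")
def crop(i,u,v,w=66,h=75): return cv2.resize(i[v-h//2:v-h//2+h,u-w//2:u-w//2+w],(264,300),interpolation=cv2.INTER_CUBIC)
cv2.imwrite("pics/c1.png",np.vstack([np.hstack([crop(s,*p) for p in((438,290),(341,243),(293,210))]),np.hstack([crop(d,*p) for p in((361,170),(277,252),(221,325))])]))
E
```

```text
probe [ 0.4971 -0.2765  0.1497] [0.0011 0.0011]
post [0.5741 0.0232 0.0515] [0. 0.]
plate [0.5897 0.2232 0.0514] [0.0038 0.0038]
post w [0.57504704 0.0221998  0.055     ]
instr [0.68737546 0.0611209  0.        ] [0.66933326 0.07177994 0.08      ]
```

View pics/c1.png

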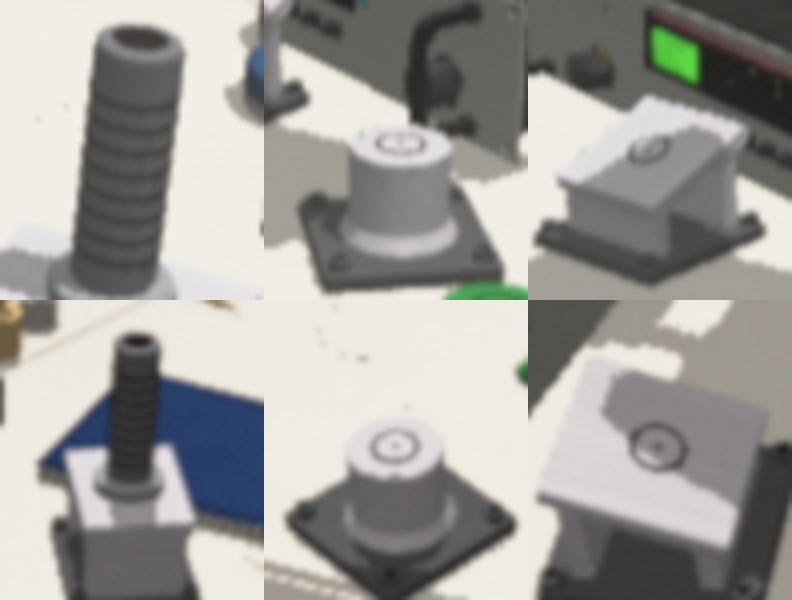

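The crops sharpen all three centres. The plate corners are also visible, which gives its yaw, so I'll triangulate those.

```bash
python3 - <<'E'
from h import *
from bench import viewer,manip
S,D,W=[viewer.get_calibration(n) for n in("scene","side","wrist")]
for n,a,b in(("probe",(439.6,262.1),(362.1,142.6)),("post",(341.9,241.4),(276.4,251.1)),("plate",(290.1,209.9),(219.9,324.4))):
    p,e=tri([ray(S,*a),ray(D,*b)]);print(n,p.round(4),np.round(e,4))
sc=np.array([(555,178),(650,97),(748,128),(662,210)],float)-[528,0]; sd=np.array([(590,360),(768,408),(735,548),(540,497)],float)-[528,300]
sc=sc/4+[293-33-.4,210-37-.4]; sd=sd/4+[221-33-.4,325-37-.4]
for k in range(4):
    q=np.roll(sd,k,0); T=[tri([ray(S,*a),ray(D,*b)]) for a,b in zip(sc,q)]
    P=np.array([t[0] for t in T]); print(k,max(t[1][0] for t in T))
    if max(t[1][0] for t in T)<.006:
        print(P.round(4)); print([np.linalg.norm(P[i]-P[(i+1)%4]).round(4) for i in range(4)])
        n=np.cross(P[2]-P[0],P[3]-P[1]);n/=np.linalg.norm(n);n*=np.sign(n[2]);print("n",n,"tilt",np.degrees(np.arccos(n[2])),"yaw of x",np.degrees(np.arctan2(-n[1],-n[0])))
        print([np.degrees(np.arctan2(*(P[(i+1)%4]-P[i])[1::-1])).round(1) for i in range(4)])
# stand-off check IK at probe grasp, yaw options
for yaw in (0,30,60,90,120,150):
    q=(R.from_euler('z',yaw,degrees=True)*R.from_quat([1,0,0,0])).as_quat()
    print(yaw,[None if manip.solve_ik(p,q) is None else 1 for p in((.497,-.2765,.1),(.497,-.2765,.21),(.575,.023,.13),(.59,.22,.13))])
E
```

```text
probe [ 0.4952 -0.279   0.1542] [0.0006 0.0006]
post [0.5756 0.0232 0.054 ] [0.0006 0.0006]
plate [0.5872 0.2263 0.0535] [0.0004 0.0004]
0 0.052087182597917434
1 0.033397210771535527
2 0.0021652200698063866
[[0.5404 0.2512 0.0383]
 [0.6141 0.2721 0.0647]
 [0.6336 0.2001 0.0637]
 [0.5631 0.178  0.0378]]
[np.float64(0.081), np.float64(0.0746), np.float64(0.0783), np.float64(0.0766)]
n [-0.31298454 -0.10006782  0.94447187] tilt 19.183355591543883 yaw of x 17.730185048089908
[np.float64(15.9), np.float64(-74.9), np.float64(-162.6), np.float64(107.2)]
3 0.03523509747976596
0 [1, 1, 1, 1]
30 [1, 1, 1, 1]
60 [1, 1, 1, 1]
90 [1, 1, 1, 1]
120 [1, 1, 1, 1]
150 [1, 1, 1, 1]
```

The plate checks out: 80 x 76 mm, tilt 19°, yaw about 16.5°. The probe top is at z=0.154 (0.155 expected) and the post at z=0.054 (0.055 expected). Before moving I'll plan the whole sequence and check joint ranges and clearances.

```bash
cat >> h.py <<'E'
PR=np.array([.4952,-.279]);PO=np.array([.5756,.0232,.055]);PL=np.array([.5872,.2263,.0545]);YAW=16.5
G=.1-.0188   # tip to TCP along probe axis
def ori(sx,yaw=0,tilt=0):
    b=R.from_matrix(np.array([[sx,0,0],[0,-sx,0],[0,0,-1.]]).T)
    return (R.from_euler('ZY',[yaw,-tilt],degrees=True)*b).as_quat()
n=R.from_euler('ZY',[YAW,-20],degrees=True).apply([0,0,1])
E
python3 - <<'E'
from h import *
from bench import viewer,manip
D=viewer.get_calibration("side");S=viewer.get_calibration("scene")
print("box",[plane(ray(D,*p),.03).round(3) for p in((242,178),(268,192),(328,155))])
print("instr top corner",plane(ray(D,220,238),.09).round(3), tri([ray(S,375,190),ray(D,220,238)]))
for sx in(1,-1):
  for yaw in (0,YAW,-20):
    o=ori(sx,yaw);ot=ori(sx,YAW,20)
    for p,q in(([*PR,.2],o),([*PR,.015+G],o),([*PR,.22],o),(PO+[0,0,G],o),(PL+n*(G+.05),ot),(PL+n*G,ot)):
        j=manip.solve_ik(p,q); print(sx,yaw,None if j is None else np.round(j,2))
E
```

```text
box [array([ 0.781, -0.225,  0.03 ]), array([ 0.695, -0.191,  0.03 ]), array([ 0.62 , -0.406,  0.03 ])]
instr top corner [0.672 0.063 0.09 ] (array([0.67666766, 0.06850689, 0.11158215]), [np.float64(0.017089734158031913), np.float64(0.01708973415803188)])
1 0 [ 0.51  0.35 -0.06  1.8   0.02  0.99 -1.13]
1 0 [ 0.5   0.49 -0.05  1.87  0.03  0.78 -1.13]
1 0 [ 0.52  0.33 -0.06  1.78  0.02  1.03 -1.13]
1 0 [ 0.    0.44 -0.11  1.83  0.06  0.87 -1.71]
1 0 [-0.25  0.24 -0.23  2.08  0.24  0.5  -1.94]
1 0 [-0.37  0.33 -0.1   2.08  0.23  0.39 -1.93]
1 16.5 [ 0.57  0.35 -0.12  1.8   0.05  0.99 -0.86]
1 16.5 [ 0.55  0.49 -0.11  1.87  0.07  0.79 -0.88]
1 16.5 [ 0.57  0.33 -0.13  1.78  0.05  1.04 -0.86]
1 16.5 [ 0.05  0.45 -0.17  1.83  0.1   0.88 -1.45]
1 16.5 [-0.25  0.24 -0.23  2.08  0.24  0.5  -1.94]
1 16.5 [-0.37  0.33 -0.1   2.08  0.23  0.39 -1.93]
1 -20 [ 0.45  0.35  0.01  1.8  -0.01  0.99 -1.45]
1 -20 [ 0.45  0.49  0.03  1.87 -0.02  0.78 -1.44]
1 -20 [ 0.46  0.33  0.01  1.78 -0.    1.03 -1.45]
1 -20 [-0.05  0.44 -0.04  1.83  0.02  0.87 -2.03]
1 -20 [-0.25  0.24 -0.23  2.08  0.24  0.5  -1.94]

[... 261 characters left out ...]
32 -0.81  2.07  0.58  0.57  0.91]
-1 0 [ 0.16  0.42 -0.72  2.07  0.75  0.51  0.77]
-1 16.5 [ 1.05  0.45 -0.75  1.78  0.35  1.05  2.03]
-1 16.5 [ 1.01  0.59 -0.71  1.85  0.5   0.88  1.92]
-1 16.5 [ 1.05  0.42 -0.75  1.76  0.32  1.08  2.05]
-1 16.5 [ 0.52  0.57 -0.8   1.81  0.49  0.97  1.37]
-1 16.5 [ 0.24  0.32 -0.81  2.07  0.58  0.57  0.91]
-1 16.5 [ 0.16  0.42 -0.72  2.07  0.75  0.51  0.77]
-1 -20 [ 0.95  0.41 -0.61  1.78  0.27  1.03  1.46]
-1 -20 [ 0.91  0.55 -0.57  1.86  0.39  0.84  1.36]
-1 -20 [ 0.95  0.39 -0.61  1.76  0.25  1.07  1.47]
-1 -20 [ 0.43  0.53 -0.67  1.81  0.4   0.94  0.8 ]
-1 -20 [ 0.24  0.32 -0.81  2.07  0.58  0.57  0.91]
-1 -20 [ 0.16  0.42 -0.72  2.07  0.75  0.51  0.77]
```

```bash
python3 - <<'E'
from h import *
from bench import viewer,manip,effector
o=ori(1,0)
manip.move_pose([*PR,.2],o); print(manip.current_clock(),manip.current_tool_pos())
W=viewer.get_calibration("wrist"); im=viewer.get_image("wrist")
manip.servo_line([*PR,.015+G],vel=.08); print(manip.current_tool_pos(),manip.current_force())
effector.close(40); manip.sleep(.2)
print(manip.current_finger_gap(),manip.current_gripper_force(),manip.current_force(),manip.current_tool_pos(),manip.current_clock())
cv2.imwrite("pics/w1.png",im[:,:,::-1]); np.save("w1.npy",W,allow_pickle=True)
cv2.imwrite("pics/s1.png",viewer.get_image("scene")[:,:,::-1]);cv2.imwrite("pics/d1.png",viewer.get_image("side")[:,:,::-1])
s=cv2.imread("pics/s1.png");d=cv2.imread("pics/d1.png")
f=lambda i:cv2.resize(i,(400,300),interpolation=cv2.INTER_CUBIC)
cv2.imwrite("pics/c2.png",np.vstack([np.hstack([f(im[:,:,::-1]),f(im[:240,160:480,::-1])]),np.hstack([f(s[170:410,280:600]),f(d[40:280,200:520])])]))
E
```

```text
1.3667 [ 0.49636212 -0.27755875  0.20012751]
[ 0.49564443 -0.27925504  0.09679444] [ 0.32040795  0.21921569 -0.31249367]
0.0272111785013235 39.97325956821442 [ 0.08380359 -0.17791286 -1.22408526] [ 0.49515367 -0.2788873   0.09613111] 4.0833
```

View pics/c2.png

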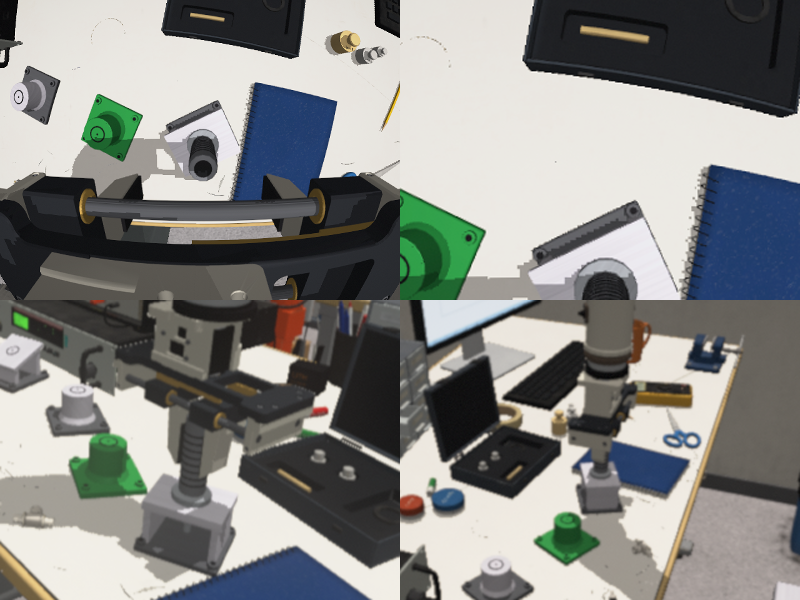

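The grip is good: gap 27 mm on the barrel, with the probe still seated in its stand. Now I'll lift it, move over the post, and look before touching.

```bash
python3 - <<'E'
from h import *
from bench import viewer,manip,effector
o=ori(1,0)
manip.servo_line([*PR,.2],vel=.1); manip.sleep(.15)
print(manip.current_clock(),manip.current_gripper_force(),manip.current_force())
manip.move_pose(PO+[0,0,G+.06],o)
manip.servo_line(PO+[0,0,G+.012],vel=.08); manip.sleep(.3)
print(manip.current_clock(),manip.current_tool_pos()-PO-[0,0,G],manip.current_force(),manip.current_finger_gap())
s=viewer.get_image("scene")[:,:,::-1];d=viewer.get_image("side")[:,:,::-1];
cv2.imwrite("pics/s2.png",s);cv2.imwrite("pics/d2.png",d)
f=lambda i:cv2.resize(i,(400,600),interpolation=cv2.INTER_CUBIC)
cv2.imwrite("pics/c3.png",np.hstack([f(s[170:290,302:382]),f(d[180:300,237:317])]))
E
```

```text
5.525 39.97317731380463 [ 0.00926132 -0.60873243 -1.28207868]
7.7667 [3.32256228e-04 4.28859351e-05 1.25168495e-02] [-0.30958147 -0.38678136 -1.98223102] 0.027298581307611428
```

View pics/c3.png

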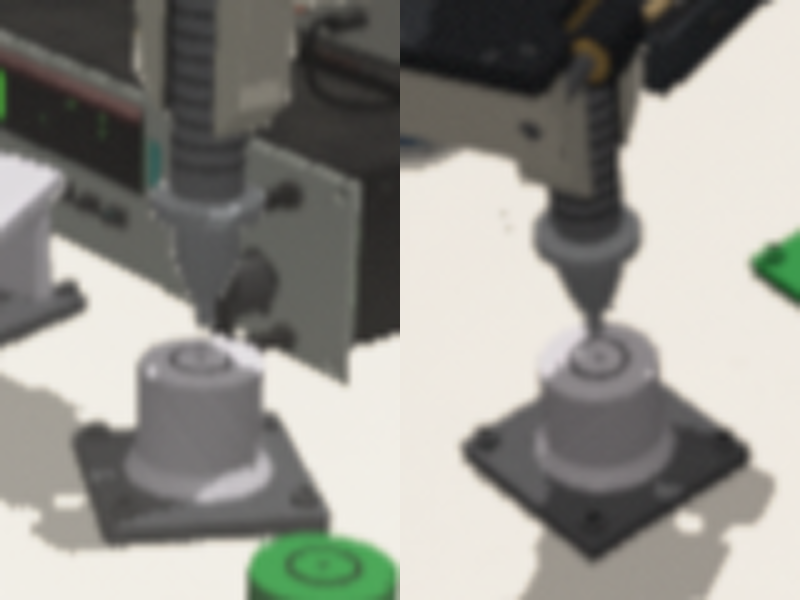

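The tip is centred over the spot in both views: scene tip (343,236.6) against spot (342,241), and side tip (276,247) against spot (277,251). Now I'll press slowly, guided by force.

```bash
cat >> h.py <<'E'
def fz(m,axis,k=8):
    a=[]
    for _ in range(k): a.append(m.current_force()); m.sleep(.02)
    return float(np.mean(a,0)@axis)
def press(m,spot,axis,start,target=3.5,maxin=.010):
    """step the tip down along -axis from height start until the force along axis is on target"""
    f0=fz(m,axis,15); h=start; f=0
    while h>-maxin:
        h-=.002 if f<.6 else .001
        m.servo_line(spot+axis*(G+h),vel=.04); m.sleep(.08); f=fz(m,axis,6)-f0
        hm=(m.current_tool_pos()-spot)@axis-G
        print(f"t {m.current_clock():.2f} cmd {h*1e3:.1f} act {hm*1e3:.1f} F {f:.2f}")
        if f>target-.3: break
    return f0
E
python3 - <<'E'
from h import *
from bench import viewer,manip
S,D=[viewer.get_calibration(k) for k in("scene","side")]
print("tip",tri([ray(S,343.2,236.4),ray(D,276,247)]))
z=np.array([0,0,1.])
f0=press(manip,PO,z,.012)
manip.sleep(1.2); print(fz(manip,z)-f0,manip.current_clock(),manip.current_tool_pos()-PO)
s=viewer.get_image("scene")[:,:,::-1];d=viewer.get_image("side")[:,:,::-1]
f=lambda i:cv2.resize(i,(400,600),interpolation=cv2.INTER_CUBIC)
cv2.imwrite("pics/c4.png",np.hstack([f(s[170:290,302:382]),f(d[180:300,237:317])]))
E
```

```text
tip (array([0.5768058 , 0.02193763, 0.06379559]), [np.float64(0.0011950505798014812), np.float64(0.0011950505798014263)])
t 8.55 cmd 10.0 act 10.0 F -0.14
t 8.98 cmd 8.0 act 8.0 F 0.11
t 9.42 cmd 6.0 act 6.0 F -0.03
t 9.85 cmd 4.0 act 4.0 F 0.05
t 10.28 cmd 2.0 act 2.0 F 0.16
t 10.72 cmd 0.0 act -0.0 F -0.28
t 11.15 cmd -2.0 act -1.8 F 1.89
t 11.58 cmd -3.0 act -2.9 F 2.54
t 12.02 cmd -4.0 act -3.9 F 2.85
t 12.45 cmd -5.0 act -4.9 F 3.43
3.492425836497184 13.7833 [3.27007298e-05 7.46973144e-06 7.62178510e-02]
```

View pics/c4.png

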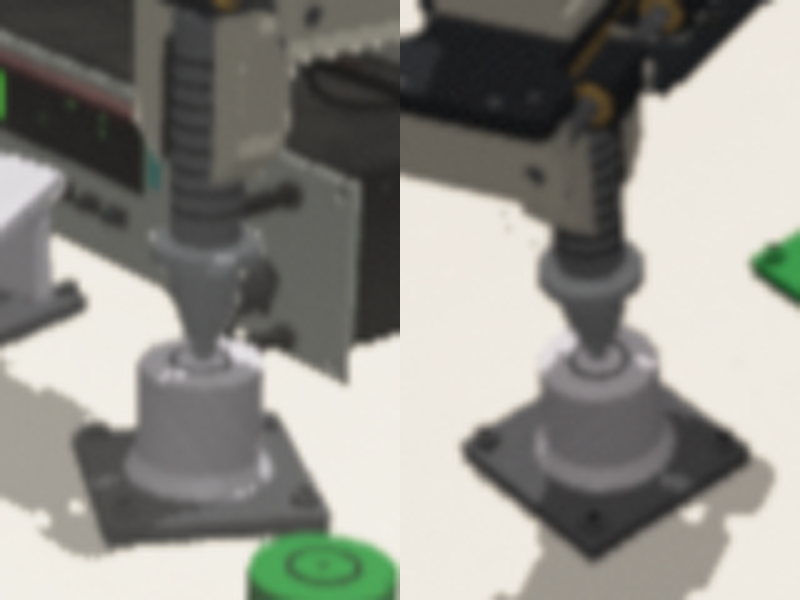

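The tip is pressed on the centre of the post spot at 3.5 N, 5 mm in, and was held for over a second. Next is the sloping plate.

```bash
python3 - <<'E'
from h import *
from bench import viewer,manip
manip.servo_line(PO+[0,0,G+.07],vel=.1)
ot=ori(1,YAW,20)
manip.move_pose(PL+n*(G+.06),ot); 
manip.servo_line(PL+n*(G+.012),vel=.08); manip.sleep(.3)
print(manip.current_clock(),manip.current_tool_pos()-PL-n*(G+.012),manip.current_force(),manip.current_finger_gap())
zz=R.from_quat(manip.current_tcp_rot()).apply([0,0,-1]);print(np.degrees(np.arccos(zz@n)))
s=viewer.get_image("scene")[:,:,::-1];d=viewer.get_image("side")[:,:,::-1]
f=lambda i:cv2.resize(i,(400,600),interpolation=cv2.INTER_CUBIC)
cv2.imwrite("pics/c5.png",np.hstack([f(s[140:260,250:330]),f(d[254:374,180:260])]))
E
```

```text
16.625 [2.04536600e-04 7.73364166e-05 5.39412668e-04] [ 0.25380813  0.20459825 -1.91811161] 0.02772361592972586
0.05036417038738701
```

View pics/c5.png

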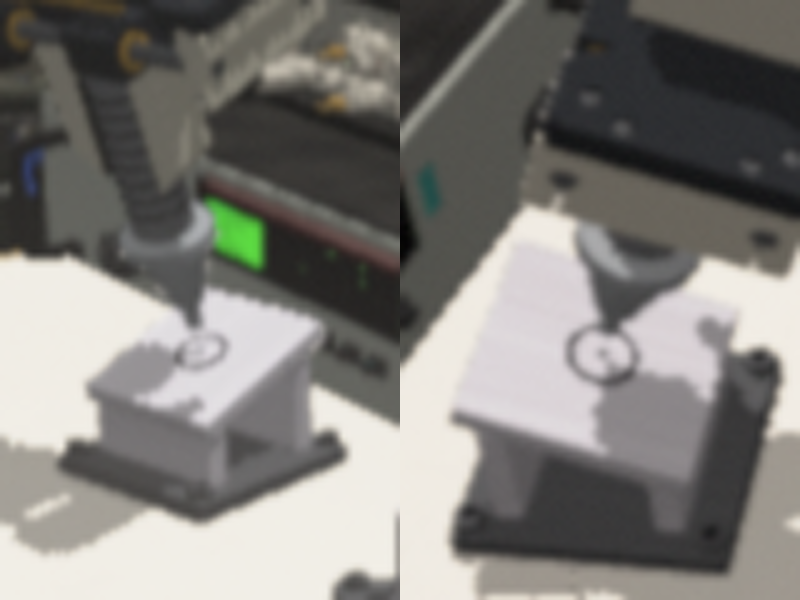

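The tip hangs square above the ring, with the spot at (290,210) in the scene view and (220,324) in the side view, both as measured earlier. Now I'll press.

```bash
python3 - <<'E'
from h import *
from bench import viewer,manip
f0=press(manip,PL,n,.012)
manip.sleep(.6); print(fz(manip,n)-f0,manip.current_clock(),manip.current_tool_pos()-PL-n*G)
zz=R.from_quat(manip.current_tcp_rot()).apply([0,0,-1]);print(np.degrees(np.arccos(zz@n)),manip.current_gripper_force())
s=viewer.get_image("scene")[:,:,::-1];d=viewer.get_image("side")[:,:,::-1]
f=lambda i:cv2.resize(i,(400,600),interpolation=cv2.INTER_CUBIC)
cv2.imwrite("pics/c6.png",np.hstack([f(s[140:260,250:330]),f(d[254:374,180:260])]))
E
```

```text
t 17.41 cmd 10.0 act 10.0 F 0.06
t 17.84 cmd 8.0 act 8.0 F 0.03
t 18.27 cmd 6.0 act 6.0 F 0.19
t 18.71 cmd 4.0 act 4.0 F -0.32
t 19.14 cmd 2.0 act 2.0 F 0.21
t 19.57 cmd 0.0 act 0.1 F 1.33
t 20.01 cmd -1.0 act -0.9 F 2.02
t 20.44 cmd -2.0 act -1.9 F 2.19
t 20.88 cmd -3.0 act -2.9 F 2.66
t 21.31 cmd -4.0 act -4.0 F 3.42
2.995785168984026 22.0417 [ 0.00133014  0.00043214 -0.00374426]
0.004655482786935604 39.97276425361633
```

View pics/c6.png

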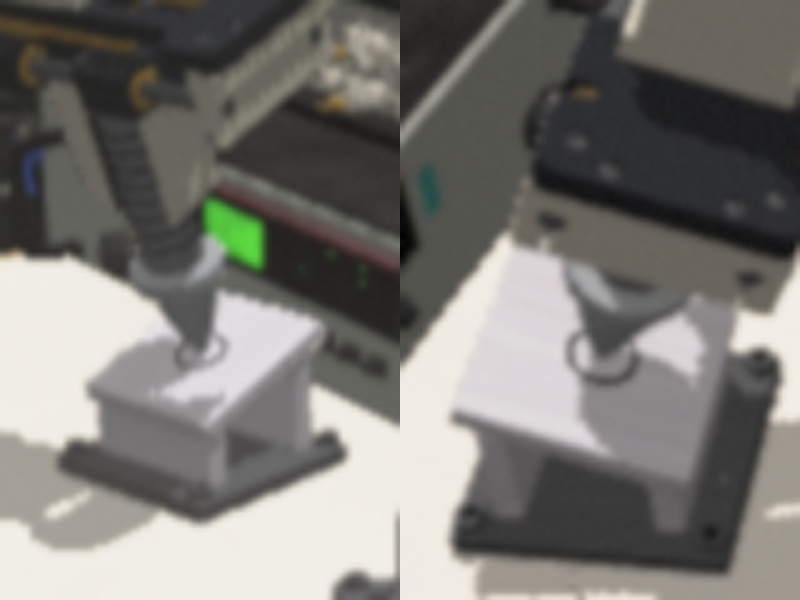

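The tip is in the ring, square to the face and about half in: 3–3.4 N and roughly 4.5 mm. I'll hand in now.

```bash
python3 -c "
from bench import manip
print(manip.hand_in(), manip.current_clock())"
```

```text
the job is handed in; nothing more can be done
the job is handed in; nothing more can be done
```

The job is handed in at about 22 s on the robot clock, result not shown: the probe was checked upright on the level post (3.5 N, about 5 mm in, over 1 s), then left pressed in the sloping plate's ring, lined up with the measured face normal (about 3 N, 4–5 mm in).

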